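# Test a brush cap on the gauge pin and sort it

### The arm

A 6-joint arm with a two-finger parallel gripper is mounted at the origin on the work surface. World frame = base frame: x ahead of the robot, y to its left, z up, the work surface at z = 0. Lengths are in m, angles in degrees, forces in N, time in s.
With the tool pointing down it reaches from about 0.15 to 0.775 m from the base axis. Payload 6.1 kg.
Tool frame: the origin (TCP) lies on the centre line of the jaws, within the pads' length; the fingertips stand 19 mm ahead of it and the grasp point (between the pads) is the TCP; z points along the fingers, y is the line along which they close (so a half turn about z gives the same grasp; the last joint's range is limited). The gripper opens to 85 mm and grips with 20 to 120 N. Pads are 22 mm wide; open, the fingers measure 114 mm over their backs; the gripper's body (76 mm by 85 mm) begins 54 mm behind the grasp point. The pads swing forward as they close: fully open they stand 13 mm farther back than shut.
Start: joints at [-64.973, 7.208, -2.269, 80.523, 0, 90], TCP at [0.222, -0.476, 0.25] pointing down, gripper open.
Joint ranges: [-155.77, 155.77], [-54.66, 111.73], [-72.52, 77.12], [-102.08, 115.82], [-83.92, 84.16], [-180, 180]. Speed limits (degrees/s): [136.94, 136.94, 172.46, 180, 180, 180].

### API

Orientations are given as [roll, pitch, yaw] about the fixed x, y, z axes, in that order (R = Rz(yaw) Ry(pitch) Rx(roll)).
In Python, from station import readout, get_image, camera_params, bot gives the robot as it stands. The module is installed in compiled form; this text tells all that it offers.
- The arm moves only by the shell command python3 -m inch 'ROWS' [FORCE]. ROWS is JSON, a list of rows, each an object with "fingers": the finger opening in m, from 0 to 0.0854; "travel": the shift along the world's x, y, z in m, a list of three; "delta_rot": the turn, a rotation vector about the world's x, y, z in rad, a list of three. In form: [{"fingers": fingers, "travel": [tx, ty, tz], "delta_rot": [ax, ay, az]}, ...]. A call has 1 to 8 rows; each row is the pose to reach, as a shift and turn from the pose commanded when the call began; what a row does not reach only later rows make up. A row lasts 1/8 s, in which the tool goes at most 62.5 mm and 10.7 degrees, less where a joint would pass 70% of its speed; a pose out of reach is approached as far as the arm can. A call with a gripper value outside its range is refused whole. The fingers move at their own pace and stop on an object; FORCE is the grip in N (left out, the last holds). Time passes only in rows, so rows that repeat a pose let the fingers close. It gives the time, the measured TCP pose, the force, the opening and the grip force at its end, in the units of the state.
- readout.get_state(): the state, without advancing time (a new reading comes with each control period).
- get_image(name): name is "scene" or "top" or "wrist"; returns the picture (384x512x3 uint8, red, green, blue); there is no depth.
- camera_params(name): a dict with "fx", "fy", "cx", "cy" (pixels), "k1" (the pictures are not rectified: a ray, as slopes to the right and down, at radius r is drawn at 1 + k1 r^2 times it, then the intrinsics apply), "R" (3x3) and "t" (3): a world point X has camera coordinates R X + t. Camera axes: x right, y down, z forward; pixel columns grow to the right and rows downward; lengths in m; the calibration is good to about 2 mm. A picture is of the moment at which its call begins: read the wrist's pose just before it. camera_params takes no time and is no camera call; for the wrist camera it gives the pose at the moment of the call.
- bot.close_job(): hands the job in; it is judged then, once.
The state is a dict: "clock": time; "q": joint angles; "qd": joint speeds; "joint_torque": joint torques, N m; "eef_pos": TCP position; "tcp_rot": TCP orientation; "force": force on the tool from outside, world axes, zero at the start; "ft_torque": the same for the moment, N m; "opening": opening from 0.0 (shut) to 1.0 (fully open); "gripper_force": force on a finger pad.
Only numpy, scipy, OpenCV 4.12 (cv2) and the standard library are available. Lean on these libraries where they do the work, as an engineer would, in place of code of your own. Each camera call takes 0.05 s, during which the arm holds its last target. There are 200 camera calls.

### The job

Slide the brush cap from the yellow-marked lane of the rack, mouth first, along the level gauge pin as far as it goes, and let go so that it rests there by itself. If it goes fully home to the wooden block, draw it off and lay it lengthwise in the green rest; if it stops short, in the red rest. Leave the other cap in its plain lane and everything else where it stands.

Things in the scene. Friction and masses are not known exactly. Their poses are not given: they have to be found in the camera images.
- cap_a: one of two look-alike dark wooden brush caps: tube 120 long, 46 across, one end closed, the other (mouth) a 14 long brass ring; bore 32. One is bored 110 deep and goes home on the pin, one 80 deep and stops 30 short; they cannot be told apart by eye; either may lie in either lane. Origin on the axis at mid-length; x along the tube to the mouth (60 away). 80 g, balances 46 from the mouth
- cap_b: one of two look-alike dark wooden brush caps: tube 120 long, 46 across, one end closed, the other (mouth) a 14 long brass ring; bore 32. One is bored 110 deep and goes home on the pin, one 80 deep and stops 30 short; they cannot be told apart by eye; either may lie in either lane. Origin on the axis at mid-length; x along the tube to the mouth (60 away). 80 g, balances 46 from the mouth
- cap_a_mouth (a point): centre of cap_a's mouth (brass-ringed end), on its axis; axes as the cap's
- cap_b_mouth (a point): centre of cap_b's mouth (brass-ringed end), on its axis; axes as the cap's
- rack: wooden rack with two parallel lanes 110 apart, base 145x205x8. Each cap lies on two low rails (outer faces 20 off the lane's axis, tops 22 above the table); its tail half lies between upright cheeks 56 apart, tops 57 above the table, so only the 60 next to the mouth can be taken. Origin at centre of underside; x along the lanes to the mouths
- yellow_lane (a point): the rack's lane with yellow marks: where the origin of the cap to be tested lies at the start, 42 above the table; x along the lane to the mouth, z up
- plain_lane (a point): the rack's unmarked lane: where the origin of the cap that stays lies, 42 above the table; axes as yellow_lane
- gauge: fixed wooden gauge stand: upright block 100 wide, 110 high, 50 thick, with a level steel pin; foot 20 high, reaching 100 out under the pin. Two cheeks flank the pin's root: inner faces 64 apart, 8 thick, reaching 50 out, tops 15 above the pin's axis; fingers do not fit there, so a cap held near its mouth must be let go on the pin and retaken near its tail. Axes as pin_root
- pin_root (a point): centre of the steel pin's root at the block's face, 90 above the table; x points from the pin's tip to the block, z up. The pin is polished, 26 across, 110 long, last 12 tapered. A cap left on the pin hangs 3 below its axis (lift it by that before sliding it on, or it may bind), and stays level if 60 or more of it is on the pin
- pin_tip (a point): centre of the pin's free end, 110 from the root; axes as pin_root
- green_lane (a point): green rest (150 long, 70 wide, two rails as in the rack, open at the ends): where the origin of a cap lying centred in it is, 42 above the table; x axis along the rest, z up; the mouth may point either way
- red_lane (a point): red rest, the same shape: where the origin of a cap lying centred in it is, 42 above the table; x axis along the rest, z up; the mouth may point either way
- seal_stone: loose upright pale stone seal blank, 35x35x80; origin at centre of underside
- paste_jar: loose low white round jar with blue lid, 64 across, 40 high; origin at centre of underside
- wood_offcut: loose pale wooden block, 90x50x28 high; origin at centre of underside
- water_dish: loose blue round dish, 90 across, 30 high; origin at centre of underside
- carving_knife: loose hand tool with dark wooden handle and steel shaft, about 200 long, lying; origin at mid-length on the underside
- seal_blank: loose red-brown block, 40x40x50 high; origin at centre of underside
There are look-alikes about, which are no part of the job. Of the things like the part that bears green_lane, leave any that is blue, purple or white; of the rest the larger one is meant.

How it is judged:
By the outcome, as a careful person would: the job done as asked, in the order asked, and still so for the second after the job is handed in, with the robot touching nothing.
It also fails if it takes over 59 s, if anything falls off the work surface, if the arm or the gripper's body presses on something with over 40 N, if the wrist force passes 120 N, or if a joint passes its speed limit or range.

## Working session

There is one attempt and no reset: what is moved stays moved. The work goes in short steps, Python scripts to look and compute and a shell command to move; the robot and the scene stay as the last step left them, time stands still between calls to the robot, and variables do not carry over. Pictures are saved under pics/ and viewed, at most 13 in all, crops included, and the job is handed in when it is done.

```bash
mkdir -p pics; python3 - <<'E'
from station import *
import cv2,numpy as np
for n in ("scene","top"):
    im=get_image(n); cv2.imwrite(f"pics/{n}0.png",im[:,:,::-1])
    p=camera_params(n); print(n,{k:np.round(v,4).tolist() for k,v in p.items()})
a=[cv2.imread(f"pics/{n}0.png") for n in("scene","top")]
cv2.imwrite("pics/v1.png",cv2.resize(a[1],(800,600),interpolation=cv2.INTER_CUBIC))
cv2.imwrite("pics/v2.png",cv2.resize(a[0],(800,600),interpolation=cv2.INTER_CUBIC))
print(readout.get_state())
E
```

```text
scene {'fx': 373.1327, 'fy': 373.1327, 'cx': 252.1572, 'cy': 191.8117, 'k1': -0.0685, 'R': [[0.6022, 0.7981, -0.0208], [0.4209, -0.3395, -0.8412], [-0.6784, 0.4978, -0.5403]], 't': [-0.3767, -0.1328, 1.5107]}
top {'fx': 401.3269, 'fy': 401.3269, 'cx': 256.1205, 'cy': 193.5561, 'k1': -0.128, 'R': [[-0.0163, -0.9998, 0.0066], [-0.9917, 0.0154, -0.1275], [0.1274, -0.0086, -0.9918]], 't': [0.0462, 0.5496, 1.2917]}
{'clock': 0.1, 'q': array([-6.49731370e+01,  7.23886913e+00, -2.32048666e+00,  8.05231626e+01,
       -5.89197162e-04,  8.99987206e+01]), 'qd': array([ 0.04910284, -0.04729011,  0.24047469,  0.02099935, -0.07200635,
        0.08835443]), 'joint_torque': array([ 8.61449880e-04, -4.36904418e+01,  3.53606236e+01,  1.37202317e-02,
        7.60465491e-05,  4.32792746e-06]), 'eef_pos': array([ 0.22195371, -0.47540594,  0.2495977 ]), 'tcp_rot': array([-1.79917482e+02,  5.87353996e-04,  2.50281432e+01]), 'force': array([ 0.36536038, -0.1994765 ,  0.67625579]), 'ft_torque': array([0.00399949, 0.00593146, 0.0166843 ]), 'gripper_force': 0.0, 'opening': 0.9996315606570225}
```

View pics/v1.png

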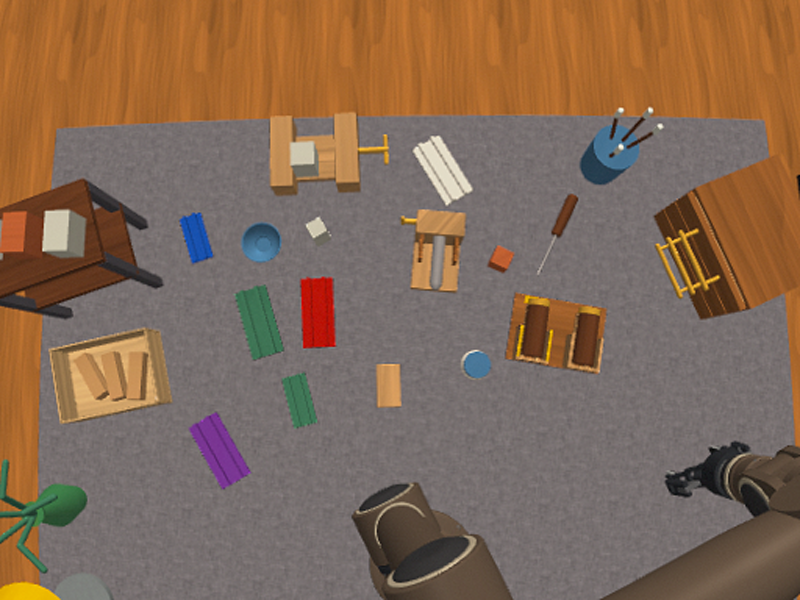

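View pics/v2.png

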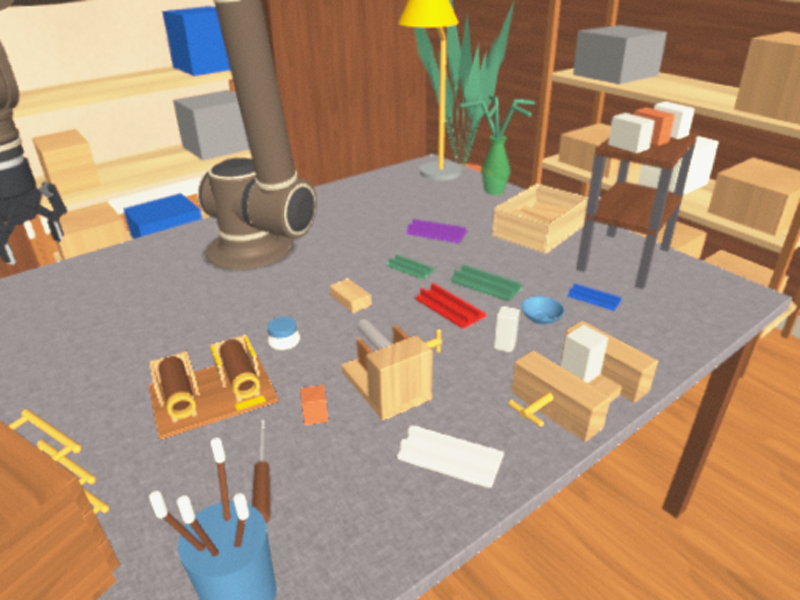

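The top view (800×600) shows the rack at (555,333), with its yellow-marked lane on the left: cap at (537,332), mouth up at (535,300). The gauge block is at (440,222), with the pin running down from it to its tip at (437,288).

There are two green rests, the larger at (259,322) and the smaller at (300,400). The larger is the one meant. Blue (195,237), purple (220,450) and white (442,170) are excluded. The only red rest is at (318,312).

```bash
cat > h.py <<'E'
from station import *
import cv2,numpy as np
def ray(p,uv):
    K=np.array([[p['fx'],0,p['cx']],[0,p['fy'],p['cy']],[0,0,1]]);d=np.array([p['k1'],0,0,0,0.])
    n=cv2.undistortPoints(np.array(uv,float).reshape(-1,1,2),K,d).reshape(-1,2)
    R=np.array(p['R']);t=np.array(p['t'])
    return -R.T@t, np.c_[n,np.ones(len(n))]@R
def plane(p,uv,z):
    o,d=ray(p,uv); return o+d*((z-o[2])/d[:,2])[:,None]
def proj(p,X):
    K=np.array([[p['fx'],0,p['cx']],[0,p['fy'],p['cy']],[0,0,1]])
    return cv2.projectPoints(np.array(X,float).reshape(-1,1,3),cv2.Rodrigues(np.array(p['R']))[0],np.array(p['t'],float),K,np.array([p['k1'],0,0,0,0.]))[0].reshape(-1,2)
def tri(ps,uvs):
    A=np.zeros((3,3));b=np.zeros(3);r=[]
    for p,uv in zip(ps,uvs):
        o,d=ray(p,[uv]);d=d[0]/np.linalg.norm(d[0]);M=np.eye(3)-np.outer(d,d);A+=M;b+=M@o;r.append((o,M))
    X=np.linalg.solve(A,b);return X,[float(np.linalg.norm(M@(X-o))*1e3) for o,M in r]
E
python3 - <<'E'
from h import *
p=camera_params('top');s=.64
for n,uv,z in [('capY mouth',(536,302),.065),('capY tail',(536,358),.065),('capP mouth',(588,310),.065),('capP tail',(582,364),.065),('pin tip',(437,290),.1),('pin root',(438,237),.1),('block top L',(417,210),.11),('block top R',(466,213),.11),('green',(259,322),.02),('red',(318,312),.02)]:
    print(n,plane(p,[np.array(uv)*s],z).round(3)[0])
w=camera_params('wrist');print({k:np.round(v,3).tolist() for k,v in w.items()}); R=np.array(w['R']);print(-R.T@w['t'])
im=cv2.imread('pics/top0.png')
for n,m in [('red',lambda h:(h[...,0]<5)&(h[...,1]>220)&(h[...,2]>100)),('green',lambda h:(h[...,0]>55)&(h[...,0]<90)&(h[...,1]>90))]:
    M=m(cv2.cvtColor(im,cv2.COLOR_BGR2HSV)).astype('u1')
    for c in cv2.findContours(M,0,2)[0]:
        if cv2.contourArea(c)>150: 
            r=cv2.minAreaRect(c);b=plane(p,cv2.boxPoints(r),.015);print(n,np.round(r[0]),b.mean(0).round(3),[np.round(np.linalg.norm(b[i]-b[i+1]),3) for i in(0,1)])
E
```

```text
capY mouth [ 0.543 -0.245  0.065]
capY tail [ 0.427 -0.24   0.065]
capP mouth [ 0.524 -0.355  0.065]
capP tail [ 0.412 -0.337  0.065]
pin tip [ 0.566 -0.037  0.1  ]
pin root [ 0.676 -0.041  0.1  ]
block top L [0.73  0.001 0.11 ]
block top R [ 0.723 -0.099  0.11 ]
green [0.515 0.34  0.02 ]
red [0.534 0.213 0.02 ]
{'fx': 272.324, 'fy': 272.324, 'cx': 256.5, 'cy': 185.105, 'k1': -0.018, 'R': [[0.423, -0.906, -0.001], [-0.865, -0.404, 0.296], [-0.269, -0.125, -0.955]], 't': [-0.525, -0.038, 0.379]}
[ 0.29083599 -0.44364311  0.37310805]
red [203. 200.] [0.535 0.216 0.015] [np.float64(0.066), np.float64(0.148)]
green [ 20. 332.] [0.087 0.859 0.015] [np.float64(0.213), np.float64(0.217)]
green [191. 256.] [0.349 0.256 0.015] [np.float64(0.05), np.float64(0.105)]
green [165. 205.] [0.518 0.344 0.015] [np.float64(0.069), np.float64(0.151)]
```

```bash
python3 -m inch '[{"fingers":0.085,"travel":[0.06,0.05,0.01],"delta_rot":[0,0,-0.14]},{"fingers":0.085,"travel":[0.11,0.09,0.02],"delta_rot":[0,0,-0.28]},{"fingers":0.085,"travel":[0.16,0.13,0.03],"delta_rot":[0,0,-0.42]},{"fingers":0.085,"travel":[0.2,0.16,0.03],"delta_rot":[0,0,-0.54]},{"fingers":0.085,"travel":[0.24,0.19,0.03],"delta_rot":[0,0,-0.54]},{"fingers":0.085,"travel":[0.24,0.19,0.03],"delta_rot":[0,0,-0.54]},{"fingers":0.085,"travel":[0.24,0.19,0.03],"delta_rot":[0,0,-0.54]}]'
cat > shot.py <<'E'
import sys,pickle;from h import *
n=sys.argv[1];p=camera_params('wrist');im=get_image('wrist')
cv2.imwrite(f'pics/{n}.png',im[:,:,::-1]);pickle.dump(p,open(f'pics/{n}.pkl','wb'))
s=readout.get_state();print(s['clock'],s['eef_pos'].round(4),s['tcp_rot'].round(2),s['force'].round(2))
E
python3 shot.py w1
```

```text
clock: 0.98
eef_pos: [0.4619, -0.2855, 0.2798]
tcp_rot: [-180.0, 0.1, -5.9]
force: [0.1, -0.6, 0.5]
opening: 0.995
gripper_force: 0.0
1.025 [ 0.4615 -0.286   0.28  ] [-1.80e+02  5.00e-02 -5.94e+00] [-0.04  0.01  0.77]
```

View pics/w1.png

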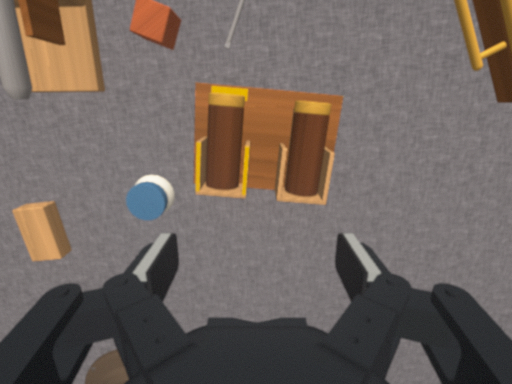

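The wrist view shows the rack centred at (265,140). The yellow lane is the left one: yellow bar at (229,93), yellow-edged cheeks, brass mouth at (226,100). The pin is at the upper left edge, (15,50).

```bash
python3 -m inch '[{"fingers":0.085,"travel":[0,0.06,0],"delta_rot":[0,0,-0.08]},{"fingers":0.085,"travel":[0,0.12,0],"delta_rot":[0,0,-0.08]},{"fingers":0.085,"travel":[0,0.15,0],"delta_rot":[0,0,-0.08]},{"fingers":0.085,"travel":[0,0.15,0],"delta_rot":[0,0,-0.08]},{"fingers":0.085,"travel":[0,0.15,0],"delta_rot":[0,0,-0.08]}]'>/dev/null; python3 shot.py w2
python3 -m inch '[{"fingers":0.085,"travel":[0,0.06,0],"delta_rot":[0,0,0]},{"fingers":0.085,"travel":[0,0.12,0],"delta_rot":[0,0,0]},{"fingers":0.085,"travel":[0,0.17,0],"delta_rot":[0,0,0]},{"fingers":0.085,"travel":[0,0.17,0],"delta_rot":[0,0,0]},{"fingers":0.085,"travel":[0,0.17,0],"delta_rot":[0,0,0]}]'>/dev/null; python3 shot.py w3
python3 -c "
import cv2,numpy as np
a=[cv2.imread(f'pics/{n}.png')[:270] for n in('w2','w3')]
cv2.imwrite('pics/v3.png',np.vstack(a))"
```

```text
1.7 [ 0.4618 -0.1371  0.2803] [ 1.7998e+02 -1.0000e-02 -1.0620e+01] [ 0.54 -0.34  0.1 ]
2.375 [ 0.4547 -0.0368  0.2802] [-1.7734e+02  1.0000e-01 -6.1800e+00] [ 0.34 -0.1   0.91]
```

View pics/v3.png

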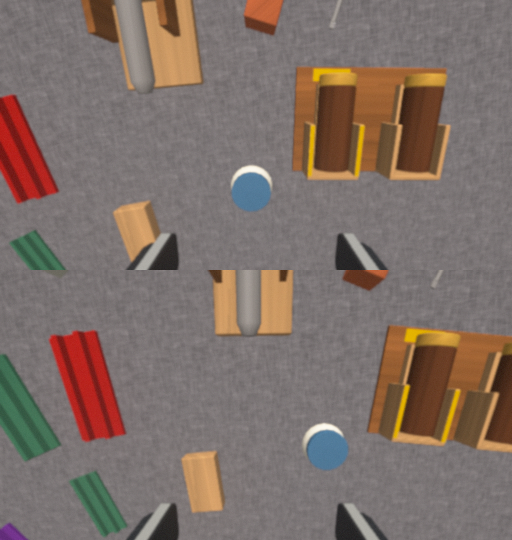

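```bash
python3 - <<'E'
from h import *
s=readout.get_state();print(s['clock'],s['eef_pos'].round(4),s['tcp_rot'].round(2),s['q'].round(1))
for n,r,a,b in [('w1',118,196,252),('w2',100,306,366),('w3',75,404,470),('w2',50,108,160),('w3',30,228,272)]:
    im=cv2.imread(f'pics/{n}.png');print(n,r,a,[tuple(int(x) for x in v) for v in im[r,a:b:2]])
E
```

```text
2.375 [ 0.4547 -0.0368  0.2802] [-1.7734e+02  1.0000e-01 -6.1800e+00] [-6.200e+00 -1.000e-01 -6.400e+00  8.380e+01  2.700e+00  1.799e+02]
w1 118 196 [(56, 96, 150), (58, 98, 153), (55, 96, 150), (56, 96, 150), (56, 97, 152), (53, 92, 147), (41, 66, 101), (39, 57, 90), (41, 61, 97), (36, 56, 91), (43, 61, 100), (43, 68, 107), (45, 67, 110), (41, 66, 109), (41, 67, 111), (41, 68, 110), (43, 70, 114), (43, 68, 113), (41, 65, 106), (36, 61, 100), (33, 57, 94), (38, 58, 93), (35, 55, 90), (31, 55, 88), (51, 92, 147), (53, 98, 157), (54, 97, 158), (55, 100, 158)]
w2 100 306 [(55, 99, 156), (56, 98, 156), (53, 100, 157), (53, 98, 156), (52, 92, 146), (61, 93, 128), (47, 72, 98), (23, 38, 69), (30, 44, 74), (32, 47, 83), (33, 52, 88), (37, 54, 94), (33, 53, 90), (35, 55, 94), (37, 60, 103), (36, 61, 104), (36, 65, 108), (35, 62, 105), (41, 62, 106), (42, 66, 111), (39, 64, 110), (40, 64, 109), (38, 59, 99), (34, 57, 93), (33, 63, 106), (48, 92, 151), (51, 96, 156), (51, 99, 158), (46, 95, 155), (51, 99, 157)]
w3 75 404 [(50, 102, 167), (54, 98, 153), (53, 88, 123), (63, 97, 134), (93, 144, 1
[... 564 characters left out ...]
 161), (94, 142, 187), (110, 133, 156), (127, 133, 140), (134, 140, 148), (141, 148, 156), (144, 150, 159), (147, 150, 159), (140, 146, 154), (134, 141, 147), (130, 136, 144), (123, 129, 136), (119, 124, 132), (104, 109, 116), (94, 99, 107), (92, 127, 164), (103, 155, 207), (98, 150, 200), (99, 152, 201), (97, 149, 196)]
w3 30 228 [(98, 151, 202), (98, 149, 198), (99, 151, 201), (97, 149, 197), (95, 117, 144), (115, 119, 125), (124, 130, 137), (133, 139, 145), (141, 146, 154), (148, 154, 162), (150, 155, 164), (144, 151, 157), (139, 144, 150), (132, 138, 144), (125, 131, 134), (115, 120, 125), (98, 113, 134), (101, 153, 203), (103, 156, 210), (100, 155, 208), (100, 152, 203), (97, 148, 200)]
```

```bash
cat > ax.py <<'E'
import pickle;from h import *
def edges(n,mask,r0,r1,a,b,slope=0):
    L=[];Rr=[]
    for r in range(r0,r1):
        o=int(slope*(r-r0)); c=np.flatnonzero(mask[r,a+o:b+o])+a+o
        if len(c)>5: L.append((c[0]-.5,r));Rr.append((c[-1]+.5,r))
    out=[]
    for P in (np.array(L,float),np.array(Rr,float)):
        k=np.polyfit(P[:,1],P[:,0],1)
        for _ in range(3):
            e=abs(np.polyval(k,P[:,1])-P[:,0]); P=P[e<max(1.,1.5*np.median(e))]; k=np.polyfit(P[:,1],P[:,0],1)
        out.append(np.array([(np.polyval(k,r),r) for r in(r0,r1)]))
    return out
def axplane(n,ed):
    p=pickle.load(open(f'pics/{n}.pkl','rb'));N=[]
    for e in ed:
        o,d=ray(p,e);v=np.cross(d[0],d[1]);N.append(v/np.linalg.norm(v))
    v=N[0]+N[1];v/=np.linalg.norm(v);w=np.degrees(np.arccos(N[0]@N[1]));return v,o@v,w
def axis(items):
    # >=2 planes n.x=c : direction by svd, point by lstsq
    A=np.array([i[0] for i in items]);c=np.array([i[1] for i in items])
    d=np.linalg.svd(A)[2][2] if len(A)>2 else np.cross(A[0],A[1]);d/=np.linalg.norm(d);d*=np.sign(d[0])
    x=np.linalg.lstsq(A,c,rcond=1e-3)[0];return x,d
E
python3 - <<'E'
from ax import *
I={n:cv2.imread(f'pics/{n}.png').astype(int) for n in('w1','w2','w3')}
dark=lambda i:(i[...,2]<122)&(i[...,0]<47)
grey=lambda i:(abs(i[...,2]-i[...,0])<40)
ed1=edges('w1',dark(I['w1']),106,138,204,250); ed2=edges('w2',dark(I['w2']),88,122,313,364)
print('cap edges',[e.round(1).tolist() for e in ed1+ed2])
i1,i2=axplane('w1',ed1),axplane('w2',ed2);x,d=axis([i1,i2])
f=lambda x,d,X:(x+d*(X-x[0])/d[0]).round(4)
print('cap axis at x=.45,.54',f(x,d,.45),f(x,d,.54),'yaw',np.degrees(np.arctan2(d[1],d[0])),'slope',np.degrees(d[2]))
g2=edges('w2',grey(I['w2']),15,78,116,158,.2);g3=edges('w3',grey(I['w3']),4,55,232,266)
print('pin edges',[e.round(1).tolist() for e in g2+g3])
x,d=axis([axplane('w2',g2),axplane('w3',g3)])
print('pin axis at .57,.68',f(x,d,.57),f(x,d,.68),'yaw',np.degrees(np.arctan2(d[1],d[0])),np.degrees(d[2]))
E
```

```text
cap edges [[[207.8, 106.0], [206.7, 138.0]], [[243.5, 106.0], [242.2, 138.0]], [[318.6, 88.0], [316.6, 122.0]], [[355.5, 88.0], [352.7, 122.0]]]
cap axis at x=.45,.54 [ 0.45   -0.2389  0.0409] [ 0.54   -0.2547  0.0417] yaw -9.956802706196195 slope 0.46202729288798383
pin edges [[[117.2, 15.0], [129.7, 78.0]], [[143.0, 15.0], [154.0, 78.0]], [[235.6, 4.0], [236.9, 55.0]], [[260.6, 4.0], [260.3, 55.0]]]
pin axis at .57,.68 [ 0.57   -0.0326  0.0898] [ 0.68   -0.0441  0.0908] yaw -5.989331840448908 0.47557035592749186
```

```bash
python3 - <<'E'
from ax import *
I={n:cv2.imread(f'pics/{n}.png').astype(int) for n in('w1','w2','w3')}
for n,c,a,b in [('w1',226,82,112),('w2',338,64,92),('w3',248,52,70),('w2',144,80,96)]:
    print(n,c,a,[tuple(int(x) for x in v) for v in I[n][a:b,c-1:c+2].mean(1)])
P=lambda n:pickle.load(open(f'pics/{n}.pkl','rb'))
# mouth candidates: top of ring z=.064
for n,c,rows in [('w1',226,range(94,98)),('w2',338,range(70,76))]:
    for r in rows: print(n,r,plane(P(n),[(c,r)],.064)[0].round(4))
for n,c,rows in [('w3',248,range(60,66,2)),('w2',144,range(88,96,2))]:
    for r in rows: print(n,r,plane(P(n),[(c,r)],.09)[0].round(4))
E
```

```text
w1 226 82 [(114, 114, 121), (116, 118, 127), (103, 115, 139), (81, 115, 162), (54, 133, 188), (29, 164, 219), (2, 179, 228), (0, 180, 228), (0, 182, 229), (2, 183, 230), (4, 182, 229), (41, 183, 230), (61, 179, 229), (70, 174, 225), (69, 168, 222), (70, 168, 222), (68, 165, 220), (67, 163, 218), (65, 160, 214), (64, 157, 210), (65, 157, 209), (61, 152, 203), (60, 146, 196), (56, 128, 172), (47, 95, 138), (46, 76, 120), (44, 68, 112), (44, 69, 112), (43, 67, 111), (43, 67, 112)]
w2 338 64 [(112, 111, 117), (110, 111, 120), (97, 106, 131), (75, 111, 158), (46, 130, 186), (18, 161, 216), (0, 177, 226), (0, 178, 227), (39, 179, 228), (63, 178, 227), (66, 171, 223), (67, 167, 221), (67, 168, 222), (68, 168, 222), (67, 166, 220), (68, 164, 219), (64, 162, 216), (64, 160, 214), (63, 159, 213), (63, 155, 207), (56, 133, 181), (44, 95, 140), (37, 69, 114), (37, 62, 107), (39, 64, 107), (38, 63, 106), (38, 62, 106), (36, 60, 105)]
w3 248 52 [(144, 150, 157), (144, 150, 158), (140, 145, 152), (135, 140, 147), (133, 139, 145), (131, 136, 143), (128, 132, 139), (125, 129, 136), (123, 127, 134), (
[... 274 characters left out ...]
2), (118, 122, 129), (115, 120, 126), (113, 118, 125), (111, 116, 123), (108, 113, 119), (103, 107, 112), (102, 105, 111), (114, 115, 122), (121, 121, 127)]
w1 94 [ 0.5486 -0.2583  0.064 ]
w1 95 [ 0.5475 -0.2582  0.064 ]
w1 96 [ 0.5463 -0.258   0.064 ]
w1 97 [ 0.5452 -0.2579  0.064 ]
w2 70 [ 0.5529 -0.2506  0.064 ]
w2 71 [ 0.5518 -0.2504  0.064 ]
w2 72 [ 0.5507 -0.2503  0.064 ]
w2 73 [ 0.5496 -0.2502  0.064 ]
w2 74 [ 0.5485 -0.2501  0.064 ]
w2 75 [ 0.5475 -0.25    0.064 ]
w3 60 [ 0.573  -0.0321  0.09  ]
w3 62 [ 0.571  -0.0319  0.09  ]
w3 64 [ 0.5691 -0.0317  0.09  ]
w2 88 [ 0.5724 -0.0329  0.09  ]
w2 90 [ 0.5704 -0.0323  0.09  ]
w2 92 [ 0.5684 -0.0317  0.09  ]
w2 94 [ 0.5664 -0.0311  0.09  ]
```

```bash
python3 -m inch '[{"fingers":0.08,"travel":[0,-0.02,0],"delta_rot":[0,0,0.18]},{"fingers":0.08,"travel":[0,-0.04,0],"delta_rot":[0,0,0.36]},{"fingers":0.08,"travel":[0,-0.06,0],"delta_rot":[0,0,0.54]},{"fingers":0.08,"travel":[0,-0.08,0],"delta_rot":[0,0,0.72]},{"fingers":0.08,"travel":[0,-0.1,0],"delta_rot":[0,0,0.9]},{"fingers":0.08,"travel":[0,-0.12,0],"delta_rot":[0,0,1.08]},{"fingers":0.08,"travel":[0,-0.14,0],"delta_rot":[0,0,1.26]},{"fingers":0.08,"travel":[0,-0.16,0],"delta_rot":[0,0,1.44]}]' >/dev/null;  python3 -m inch '[{"fingers":0.08,"travel":[0.01,-0.02,0],"delta_rot":[0,0,0.18]},{"fingers":0.08,"travel":[0.02,-0.04,0],"delta_rot":[0,0,0.36]},{"fingers":0.08,"travel":[0.03,-0.05,0],"delta_rot":[0,0,0.54]},{"fingers":0.08,"travel":[0.03,-0.05,-0.02],"delta_rot":[0,0,0.72]},{"fingers":0.08,"travel":[0.03,-0.05,-0.04],"delta_rot":[0,0,0.9]},{"fingers":0.08,"travel":[0.03,-0.05,-0.06],"delta_rot":[0,0,1.08]},{"fingers":0.08,"travel":[0.03,-0.05,-0.08],"delta_rot":[0,0,1.26]},{"fingers":0.08,"travel":[0.03,-0.05,-0.1],"delta_rot":[0,0,1.44]}]'
```

```text
clock: 4.38
eef_pos: [0.4843, -0.247, 0.1794]
tcp_rot: [-177.3, 0.1, 159.2]
force: [-0.2, -0.5, -0.5]
opening: 0.935
gripper_force: 0.0
```

```bash
cat > to.py <<'E'
import sys;from station import *;import numpy as np
from scipy.spatial.transform import Rotation as R
t=list(map(float,sys.argv[1:5]));s=readout.get_state()
r=R.from_euler('xyz',[180,0,t[3]],degrees=True)*R.from_euler('xyz',s['tcp_rot'],degrees=True).inv()
print('travel',(np.array(t[:3])-s['eef_pos']).round(4),'rot',r.as_rotvec().round(4),'clock',s['clock'],'force',s['force'].round(1))
E
python3 to.py .513 -.25 .12 170
```

```text
travel [ 0.0287 -0.003  -0.0594] rot [ 0.0455 -0.011   0.189 ] clock 4.375 force [-0.2 -0.5 -0.5]
```

```bash
python3 -m inch '[{"fingers":0.075,"travel":[0.015,-0.001,-0.03],"delta_rot":[0.022,-0.005,0.09]},{"fingers":0.075,"travel":[0.029,-0.003,-0.059],"delta_rot":[0.0455,-0.011,0.189]},{"fingers":0.075,"travel":[0.029,-0.003,-0.059],"delta_rot":[0.0455,-0.011,0.189]},{"fingers":0.075,"travel":[0.029,-0.003,-0.059],"delta_rot":[0.0455,-0.011,0.189]}]' >/dev/null; python3 shot.py w4; python3 to.py .513 -.25 .041 170
```

```text
4.925 [ 0.5135 -0.2497  0.1226] [-1.7997e+02  7.0000e-02  1.6962e+02] [-0.66  0.3  -0.13]
travel [-0.0005 -0.0003 -0.0816] rot [0.0006 0.0011 0.0066] clock 4.925 force [-0.7  0.3 -0.1]
```

View pics/w4.png

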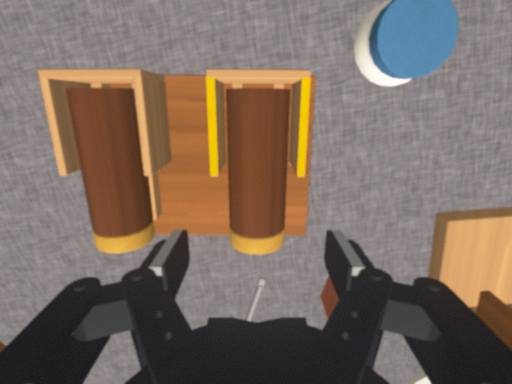

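The yellow-marked cap is centred between the fingers at column 257, with its mouth at the bottom (257,245). I'll descend and grip.

```bash
python3 -m inch '[{"fingers":0.075,"travel":[-0.0005,0,-0.04],"delta_rot":[0,0,0.006]},{"fingers":0.075,"travel":[-0.0005,0,-0.08],"delta_rot":[0,0,0.006]},{"fingers":0.075,"travel":[-0.0005,0,-0.081],"delta_rot":[0,0,0.006]},{"fingers":0.03,"travel":[-0.0005,0,-0.081],"delta_rot":[0,0,0.006]},{"fingers":0.03,"travel":[-0.0005,0,-0.081],"delta_rot":[0,0,0.006]},{"fingers":0.03,"travel":[-0.0005,0,-0.081],"delta_rot":[0,0,0.006]},{"fingers":0.03,"travel":[-0.0005,0,-0.081],"delta_rot":[0,0,0.006]}]' 50
python3 -m inch '[{"fingers":0.03,"travel":[0,0,0],"delta_rot":[0,0,0]},{"fingers":0.03,"travel":[0,0,0],"delta_rot":[0,0,0]},{"fingers":0.03,"travel":[0,0,0.03],"delta_rot":[0,0,0]},{"fingers":0.03,"travel":[0,0,0.08],"delta_rot":[0,0,0]},{"fingers":0.03,"travel":[0,0,0.12],"delta_rot":[0,0,0]},{"fingers":0.03,"travel":[0,0,0.12],"delta_rot":[0,0,0]},{"fingers":0.03,"travel":[0,0,0.12],"delta_rot":[0,0,0]}]'
python3 to.py .487 -.023 .16 174
```

```text
clock: 5.8
eef_pos: [0.5144, -0.2497, 0.0431]
tcp_rot: [-180.0, 0.2, 170.1]
force: [-1.7, 1.1, 5.9]
opening: 0.526
gripper_force: 50.3
clock: 6.68
eef_pos: [0.513, -0.2493, 0.1606]
tcp_rot: [180.0, 0.1, 170.1]
force: [-0.3, 0.5, -2.1]
opening: 0.528
gripper_force: 51.4
travel [-0.026   0.2263 -0.0006] rot [0.0001 0.0009 0.0688] clock 6.675 force [-0.3  0.5 -2.1]
```

```bash
python3 -m inch '[{"fingers":0.03,"travel":[-0.003,0.05,0],"delta_rot":[0,0,0.03]},{"fingers":0.03,"travel":[-0.008,0.1,0],"delta_rot":[0,0,0.069]},{"fingers":0.03,"travel":[-0.012,0.15,0],"delta_rot":[0,0,0.069]},{"fingers":0.03,"travel":[-0.017,0.2,0],"delta_rot":[0,0,0.069]},{"fingers":0.03,"travel":[-0.0176,0.2245,-0.03],"delta_rot":[0,0,0.069]},{"fingers":0.03,"travel":[-0.0176,0.2245,-0.07],"delta_rot":[0,0,0.069]},{"fingers":0.03,"travel":[-0.0176,0.2245,-0.07],"delta_rot":[0,0,0.069]},{"fingers":0.03,"travel":[-0.0176,0.2245,-0.07],"delta_rot":[0,0,0.069]}]'
python3 to.py .4954 -.0248 .091 174
python3 - <<'E'
from h import *
t=get_image('top');s=get_image('scene');cv2.imwrite('pics/t5.png',t[:,:,::-1]);cv2.imwrite('pics/s5.png',s[:,:,::-1])
g=lambda n:camera_params(n)
for n in('top','scene'): print(n,proj(g(n),[(.57,-.0326,.09),(.533,-.0287,.09),(.68,-.0441,.09)]).round(1).tolist())
a=t[110:230,220:350,::-1];b=s[170:290,170:300,::-1]
cv2.imwrite('pics/v5.png',cv2.resize(np.hstack([a,b]),None,fx=3,fy=3,interpolation=cv2.INTER_CUBIC))
E
```

```text
clock: 7.68
eef_pos: [0.4954, -0.025, 0.0908]
tcp_rot: [180.0, -0.0, 174.0]
force: [0.8, 0.0, -1.0]
opening: 0.527
gripper_force: 51.5
travel [0.     0.0002 0.0002] rot [-0.0003 -0.0004  0.0001] clock 7.675 force [ 0.8  0.  -1. ]
top [[278.2, 184.9], [277.2, 196.4], [280.9, 151.0]]
scene [[230.6, 206.8], [224.5, 200.6], [250.6, 227.1]]
```

View pics/v5.png

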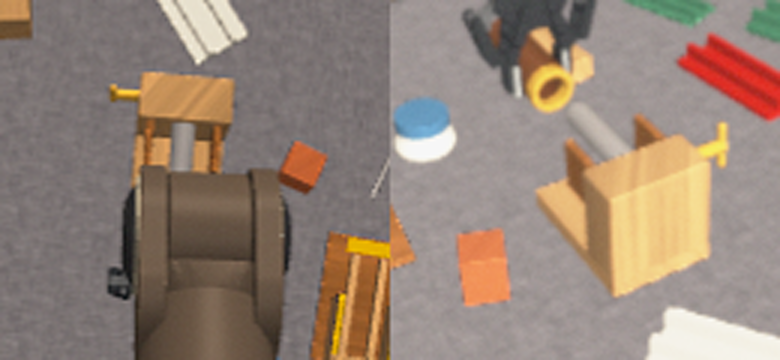

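The scene crop shows the held mouth ring at about (550,90), facing the pin tip at (578,110), and both match their projected positions. I'll slide it on in steps and watch the force.

```bash
python3 -m inch '[{"fingers":0.03,"travel":[0.0149,-0.0016,0],"delta_rot":[0,0,0]},{"fingers":0.03,"travel":[0.0298,-0.0031,0],"delta_rot":[0,0,0]},{"fingers":0.03,"travel":[0.0348,-0.0037,0],"delta_rot":[0,0,0]},{"fingers":0.03,"travel":[0.0398,-0.0042,0],"delta_rot":[0,0,0]},{"fingers":0.03,"travel":[0.0448,-0.0047,0],"delta_rot":[0,0,0]},{"fingers":0.03,"travel":[0.0497,-0.0052,0],"delta_rot":[0,0,0]},{"fingers":0.03,"travel":[0.0497,-0.0052,0],"delta_rot":[0,0,0]}]'
```

```text
clock: 8.65
eef_pos: [0.5453, -0.03, 0.0903]
tcp_rot: [180.0, 0.0, 174.0]
force: [-0.5, 0.3, -1.7]
opening: 0.525
gripper_force: 51.5
```

```bash
python3 -m inch '[{"fingers":0.03,"travel":[0.0099,-0.001,0],"delta_rot":[0,0,0]},{"fingers":0.03,"travel":[0.0199,-0.0021,0],"delta_rot":[0,0,0]},{"fingers":0.03,"travel":[0.0298,-0.0031,0],"delta_rot":[0,0,0]},{"fingers":0.03,"travel":[0.0398,-0.0042,0],"delta_rot":[0,0,0]},{"fingers":0.03,"travel":[0.0497,-0.0052,0],"delta_rot":[0,0,0]},{"fingers":0.03,"travel":[0.0567,-0.006,0],"delta_rot":[0,0,0]},{"fingers":0.03,"travel":[0.0567,-0.006,0],"delta_rot":[0,0,0]}]'
```

```text
clock: 9.52
eef_pos: [0.6022, -0.0361, 0.0901]
tcp_rot: [180.0, -0.0, 174.0]
force: [0.0, 0.6, -0.1]
opening: 0.529
gripper_force: 51.5
```

```bash
python3 -m inch '[{"fingers":0.03,"travel":[0,0,-0.0025],"delta_rot":[0,0,0]},{"fingers":0.03,"travel":[0,0,-0.0025],"delta_rot":[0,0,0]},{"fingers":0.075,"travel":[0,0,-0.0025],"delta_rot":[0,0,0]},{"fingers":0.075,"travel":[0,0,-0.0025],"delta_rot":[0,0,0]},{"fingers":0.075,"travel":[0,0,-0.0025],"delta_rot":[0,0,0]},{"fingers":0.075,"travel":[-0.0288,0.003,-0.002],"delta_rot":[0,0,0]},{"fingers":0.075,"travel":[-0.0577,0.0061,-0.002],"delta_rot":[0,0,0]},{"fingers":0.075,"travel":[-0.0577,0.0061,-0.002],"delta_rot":[0,0,0]}]'
python3 - <<'E'
from h import *
t=get_image('wrist');s=get_image('scene');cv2.imwrite('pics/w6.png',t[:,:,::-1])
b=cv2.resize(s[170:290,170:300,::-1],(416,384),interpolation=cv2.INTER_CUBIC)
cv2.imwrite('pics/v6.png',np.hstack([t[:,50:430,::-1],b]))
E
```

```text
clock: 10.52
eef_pos: [0.5423, -0.0297, 0.0882]
tcp_rot: [180.0, -0.1, 174.0]
force: [0.0, -0.0, -0.6]
opening: 0.879
gripper_force: 0.0
```

View pics/v6.png

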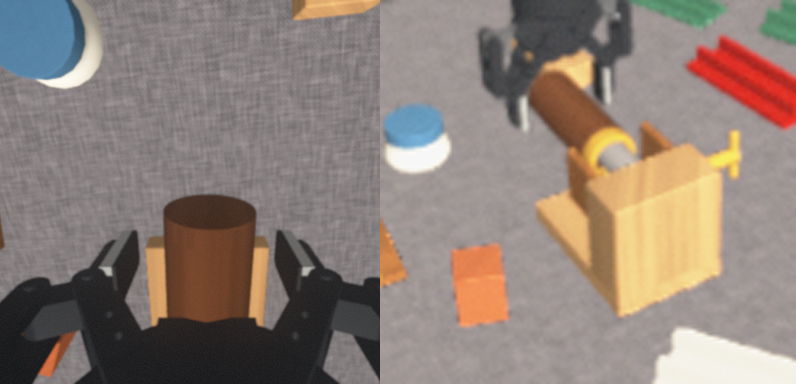

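The cap rests level on the pin with its tail between the open fingers. I'll retake it near the tail, lift 3 mm and push.

```bash
python3 -m inch '[{"fingers":0.03,"travel":[0,0,0],"delta_rot":[0,0,0]},{"fingers":0.03,"travel":[0,0,0],"delta_rot":[0,0,0]},{"fingers":0.03,"travel":[0,0,0],"delta_rot":[0,0,0]},{"fingers":0.03,"travel":[0,0,0],"delta_rot":[0,0,0]},{"fingers":0.03,"travel":[0,0,0.003],"delta_rot":[0,0,0]},{"fingers":0.03,"travel":[0.0030,-0.0003,0.003],"delta_rot":[0,0,0]},{"fingers":0.03,"travel":[0.006,-0.0006,0.003],"delta_rot":[0,0,0]}]' 40
python3 -m inch '[{"fingers":0.03,"travel":[0.001,-0.0001,0],"delta_rot":[0,0,0]},{"fingers":0.03,"travel":[0.002,-0.0002,0],"delta_rot":[0,0,0]}]'
python3 -m inch '[{"fingers":0.03,"travel":[0.001,-0.0001,0],"delta_rot":[0,0,0]},{"fingers":0.03,"travel":[0.002,-0.0002,0],"delta_rot":[0,0,0]}]'
```

```text
clock: 11.5
eef_pos: [0.5501, -0.0305, 0.0912]
tcp_rot: [180.0, -0.0, 174.0]
force: [0.7, 0.7, -1.5]
opening: 0.53
gripper_force: 40.9
clock: 11.75
eef_pos: [0.552, -0.0307, 0.0912]
tcp_rot: [180.0, -0.0, 174.0]
force: [-0.1, -0.8, -0.8]
opening: 0.531
gripper_force: 40.9
clock: 12.0
eef_pos: [0.554, -0.0309, 0.0913]
tcp_rot: [180.0, -0.0, 174.0]
force: [-0.0, 0.3, -0.7]
opening: 0.53
gripper_force: 40.9
```

```bash
for i in 1; do
python3 -m inch '[{"fingers":0.03,"travel":[0.001,-0.0001,0],"delta_rot":[0,0,0]},{"fingers":0.03,"travel":[0.003,-0.0003,0],"delta_rot":[0,0,0]}]'|sed -n '2p;4p'
python3 -m inch '[{"fingers":0.03,"travel":[0.001,-0.0001,0],"delta_rot":[0,0,0]},{"fingers":0.03,"travel":[0.003,-0.0003,0],"delta_rot":[0,0,0]}]'|sed -n '2p;4p'
python3 -m inch '[{"fingers":0.03,"travel":[0.001,-0.0001,0],"delta_rot":[0,0,0]},{"fingers":0.03,"travel":[0.003,-0.0003,0],"delta_rot":[0,0,0]}]'|sed -n '2p;4p'
done
```

```text
eef_pos: [0.5571, -0.0312, 0.0913]
force: [-0.3, 1.3, -0.2]
eef_pos: [0.5601, -0.0315, 0.0913]
force: [-0.2, 0.1, -1.4]
eef_pos: [0.5631, -0.0318, 0.0913]
force: [-0.7, 0.1, -0.1]
```

```bash

python3 -m inch '[{"fingers":0.03,"travel":[0.003,-0.0003,0],"delta_rot":[0,0,0]},{"fingers":0.03,"travel":[0.006,-0.0006,0],"delta_rot":[0,0,0]},{"fingers":0.03,"travel":[0.009,-0.0009,0],"delta_rot":[0,0,0]},{"fingers":0.03,"travel":[0.012,-0.0013,0],"delta_rot":[0,0,0]}]'|sed -n '2p;4p'
python3 -m inch '[{"fingers":0.03,"travel":[0.002,-0.0002,0],"delta_rot":[0,0,0]},{"fingers":0.03,"travel":[0.003,-0.0003,0],"delta_rot":[0,0,0]}]'|sed -n '2p;4p'
python3 -m inch '[{"fingers":0.03,"travel":[0.001,-0.0001,0],"delta_rot":[0,0,0]},{"fingers":0.03,"travel":[0.002,-0.0002,0],"delta_rot":[0,0,0]}]'|sed -n '2p;4p'
python3 -m inch '[{"fingers":0.03,"travel":[0.001,-0.0001,0],"delta_rot":[0,0,0]},{"fingers":0.03,"travel":[0.002,-0.0002,0],"delta_rot":[0,0,0]}]'|sed -n '2p;4p'
```

```text
eef_pos: [0.5753, -0.0331, 0.0913]
force: [-0.0, 0.2, -1.4]
eef_pos: [0.5782, -0.0334, 0.0913]
force: [-0.4, -0.8, -0.6]
eef_pos: [0.58, -0.0336, 0.0913]
force: [0.0, -0.1, -0.5]
eef_pos: [0.5821, -0.0338, 0.0913]
force: [-0.4, 0.1, -0.3]
```

```bash

python3 -m inch '[{"fingers":0.03,"travel":[0.001,-0.0001,0],"delta_rot":[0,0,0]},{"fingers":0.03,"travel":[0.002,-0.0002,0],"delta_rot":[0,0,0]}]'|sed -n '2p;4p'
python3 -m inch '[{"fingers":0.03,"travel":[0.001,-0.0001,0],"delta_rot":[0,0,0]},{"fingers":0.03,"travel":[0.002,-0.0002,0],"delta_rot":[0,0,0]}]'|sed -n '2p;4p'
python3 - <<'E'
from h import *
t=get_image('top');s=get_image('scene')
b=cv2.resize(s[185:265,190:290,::-1],(480,384),interpolation=cv2.INTER_CUBIC)
a=cv2.resize(t[120:200,250:310,::-1],(288,384),interpolation=cv2.INTER_CUBIC)
cv2.imwrite('pics/v7.png',np.hstack([a,b]))
E
```

```text
eef_pos: [0.5839, -0.034, 0.0912]
force: [-2.3, -0.2, -1.8]
eef_pos: [0.5839, -0.034, 0.0907]
force: [-8.6, 0.5, 1.5]
```

View pics/v7.png

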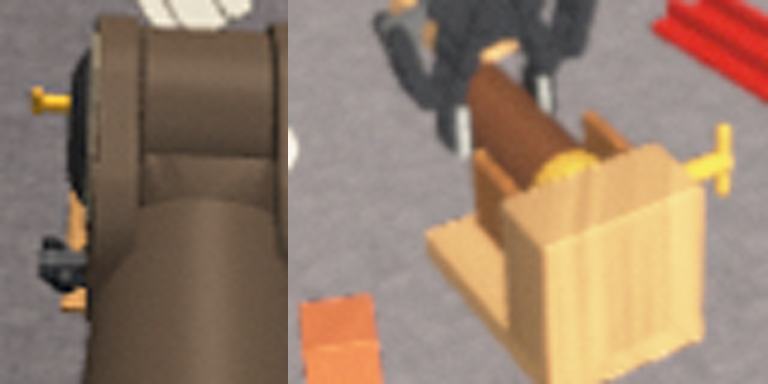

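It stopped at x=0.584, where "home" was predicted, with 8.6 N of resistance and the brass ring against the block at (570,170). So this is the 110 bore cap and goes to the green rest. I'll let go so it rests.

```bash

python3 -m inch '[{"fingers":0.03,"travel":[-0.001,0.0001,-0.0015],"delta_rot":[0,0,0]},{"fingers":0.03,"travel":[-0.0015,0.0002,-0.0028],"delta_rot":[0,0,0]},{"fingers":0.075,"travel":[-0.0015,0.0002,-0.0028],"delta_rot":[0,0,0]},{"fingers":0.075,"travel":[-0.0015,0.0002,-0.0028],"delta_rot":[0,0,0]},{"fingers":0.075,"travel":[-0.0015,0.0002,-0.0028],"delta_rot":[0,0,0]},{"fingers":0.075,"travel":[-0.0015,0.0002,-0.0028],"delta_rot":[0,0,0]},{"fingers":0.075,"travel":[-0.0015,0.0002,-0.0028],"delta_rot":[0,0,0]},{"fingers":0.075,"travel":[-0.0015,0.0002,-0.0028],"delta_rot":[0,0,0]}]'
python3 -m inch '[{"fingers":0.075,"travel":[0,0,0],"delta_rot":[0,0,0]},{"fingers":0.075,"travel":[0,0,0],"delta_rot":[0,0,0]},{"fingers":0.075,"travel":[0,0,0],"delta_rot":[0,0,0]},{"fingers":0.075,"travel":[0,0,0],"delta_rot":[0,0,0]}]'>/dev/null
python3 - <<'E'
from h import *
s=get_image('scene');w=get_image('wrist')
b=cv2.resize(s[185:265,190:290,::-1],(400,320),interpolation=cv2.INTER_CUBIC)
cv2.imwrite('pics/v8.png',np.hstack([b,w[64:,60:450,::-1]]))
E
```

```text
clock: 15.6
eef_pos: [0.5846, -0.034, 0.0885]
tcp_rot: [180.0, 0.0, 174.0]
force: [-0.4, -0.8, -0.2]
opening: 0.877
gripper_force: 0.0
```

View pics/v8.png

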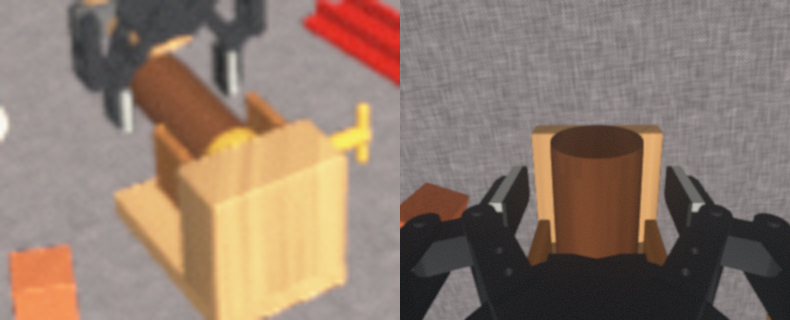

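It rests alone, fully home, with the fingers open and clear. I'll retake it, draw back 42 mm, set it down on the pin and retake it near the balance point.

```bash

python3 -m inch '[{"fingers":0.03,"travel":[0,0,0],"delta_rot":[0,0,0]},{"fingers":0.03,"travel":[0,0,0],"delta_rot":[0,0,0]},{"fingers":0.03,"travel":[0,0,0],"delta_rot":[0,0,0]},{"fingers":0.03,"travel":[0,0,0],"delta_rot":[0,0,0]},{"fingers":0.03,"travel":[0,0,0.003],"delta_rot":[0,0,0]},{"fingers":0.03,"travel":[0,0,0.003],"delta_rot":[0,0,0]}]' 50
python3 -m inch '[{"fingers":0.03,"travel":[-0.008,0.0008,0],"delta_rot":[0,0,0]},{"fingers":0.03,"travel":[-0.018,0.0019,0],"delta_rot":[0,0,0]},{"fingers":0.03,"travel":[-0.028,0.0029,0],"delta_rot":[0,0,0]},{"fingers":0.03,"travel":[-0.038,0.004,0],"delta_rot":[0,0,0]},{"fingers":0.03,"travel":[-0.0418,0.0044,0],"delta_rot":[0,0,0]},{"fingers":0.03,"travel":[-0.0418,0.0044,-0.0025],"delta_rot":[0,0,0]},{"fingers":0.03,"travel":[-0.0418,0.0044,-0.0025],"delta_rot":[0,0,0]}]'
python3 -m inch '[{"fingers":0.075,"travel":[0,0,0],"delta_rot":[0,0,0]},{"fingers":0.075,"travel":[0,0,0],"delta_rot":[0,0,0]},{"fingers":0.075,"travel":[0,0,0],"delta_rot":[0,0,0]},{"fingers":0.075,"travel":[0.025,-0.0026,0],"delta_rot":[0,0,0]},{"fingers":0.075,"travel":[0.0497,-0.0052,0],"delta_rot":[0,0,0]},{"fingers":0.075,"travel":[0.0497,-0.0052,0],"delta_rot":[0,0,0]},{"fingers":0.075,"travel":[0.0497,-0.0052,0],"delta_rot":[0,0,0]}]'
```

```text
clock: 16.95
eef_pos: [0.5845, -0.034, 0.0913]
tcp_rot: [180.0, -0.0, 174.0]
force: [-0.4, 0.3, -1.0]
opening: 0.524
gripper_force: 51.0
clock: 17.82
eef_pos: [0.5429, -0.0296, 0.0889]
tcp_rot: [180.0, 0.0, 174.0]
force: [0.5, -0.1, 0.1]
opening: 0.529
gripper_force: 51.1
clock: 18.7
eef_pos: [0.5917, -0.0348, 0.0887]
tcp_rot: [180.0, -0.1, 174.0]
force: [0.3, 1.0, -0.0]
opening: 0.879
gripper_force: 0.0
```

Now grip, lift 3 mm, and draw it off completely (100 mm back), then raise it.

```bash

python3 -m inch '[{"fingers":0.03,"travel":[0,0,0],"delta_rot":[0,0,0]},{"fingers":0.03,"travel":[0,0,0],"delta_rot":[0,0,0]},{"fingers":0.03,"travel":[0,0,0],"delta_rot":[0,0,0]},{"fingers":0.03,"travel":[0,0,0],"delta_rot":[0,0,0]},{"fingers":0.03,"travel":[0,0,0.0028],"delta_rot":[0,0,0]},{"fingers":0.03,"travel":[0,0,0.0028],"delta_rot":[0,0,0]}]' 50
python3 -m inch '[{"fingers":0.03,"travel":[-0.01,0.001,0],"delta_rot":[0,0,0]},{"fingers":0.03,"travel":[-0.024,0.0025,0],"delta_rot":[0,0,0]},{"fingers":0.03,"travel":[-0.04,0.0042,0],"delta_rot":[0,0,0]},{"fingers":0.03,"travel":[-0.056,0.0059,0],"delta_rot":[0,0,0]},{"fingers":0.03,"travel":[-0.072,0.0076,0],"delta_rot":[0,0,0]},{"fingers":0.03,"travel":[-0.088,0.0092,0],"delta_rot":[0,0,0]},{"fingers":0.03,"travel":[-0.1,0.0105,0],"delta_rot":[0,0,0]},{"fingers":0.03,"travel":[-0.1,0.0105,0.06],"delta_rot":[0,0,0]}]'
python3 - <<'E'
# green/red rest from top + wrist w3 (green partly) ; wrist look comes next
from h import *
p=camera_params('top');im=get_image('top')[:,:,::-1]
h=cv2.cvtColor(np.ascontiguousarray(im),cv2.COLOR_BGR2HSV);M=((h[...,0]>55)&(h[...,0]<90)&(h[...,1]>90)).astype('u1')
for c in cv2.findContours(M,0,2)[0]:
    if 150<cv2.contourArea(c)<3000:
        b=plane(p,cv2.boxPoints(cv2.minAreaRect(c)),.015);e=max((b[1]-b[0],b[2]-b[1]),key=np.linalg.norm);print(b.mean(0).round(4),np.degrees(np.arctan2(e[1],e[0])).round(1),np.linalg.norm(e).round(3))
E
```

```text
clock: 19.45
eef_pos: [0.5924, -0.0348, 0.0916]
tcp_rot: [180.0, -0.0, 174.0]
force: [1.0, 0.0, -1.2]
opening: 0.527
gripper_force: 51.1
clock: 20.45
eef_pos: [0.4867, -0.024, 0.1472]
tcp_rot: [-180.0, -0.7, 174.0]
force: [1.4, -0.6, -0.6]
opening: 0.53
gripper_force: 51.6
[0.0871 0.8594 0.015 ] -106.6 0.215
[0.349  0.2556 0.015 ] -165.4 0.105
[0.5182 0.3434 0.015 ] -163.6 0.15
```

```bash
python3 -m inch '[{"fingers":0.03,"travel":[0,0.03,0.05],"delta_rot":[0,0,0.06]},{"fingers":0.03,"travel":[0.02,0.08,0.08],"delta_rot":[0,0,0.12]},{"fingers":0.03,"travel":[0.03,0.13,0.1],"delta_rot":[0,0,0.18]},{"fingers":0.03,"travel":[0.04,0.18,0.11],"delta_rot":[0,0,0.24]},{"fingers":0.03,"travel":[0.06,0.23,0.11],"delta_rot":[0,0,0.3]},{"fingers":0.03,"travel":[0.08,0.28,0.11],"delta_rot":[0,0,0.36]},{"fingers":0.03,"travel":[0.1,0.32,0.11],"delta_rot":[0,0,0.39]},{"fingers":0.03,"travel":[0.113,0.32,0.11],"delta_rot":[0,0,0.39]}]' >/dev/null
python3 -m inch '[{"fingers":0.03,"travel":[0,0,0],"delta_rot":[0,0,0]},{"fingers":0.03,"travel":[0,0,0],"delta_rot":[0,0,0]}]'>/dev/null; python3 shot.py w10
python3 -m inch '[{"fingers":0.03,"travel":[0,0.05,0],"delta_rot":[0,0,0]},{"fingers":0.03,"travel":[0,0.09,0],"delta_rot":[0,0,0]},{"fingers":0.03,"travel":[0,0.09,0],"delta_rot":[0,0,0]},{"fingers":0.03,"travel":[0,0.09,0],"delta_rot":[0,0,0]},{"fingers":0.03,"travel":[0,0.09,0],"delta_rot":[0,0,0]}]'>/dev/null; python3 shot.py w11
python3 -c "
import cv2,numpy as np
a=[cv2.imread(f'pics/{n}.png')[:,60:450] for n in('w10','w11')]
cv2.imwrite('pics/v9.png',np.hstack(a))"
```

```text
21.8 [0.6051 0.2945 0.2624] [ 1.7998e+02  2.0000e-02 -1.6372e+02] [ 0.07  0.86 -0.79]
22.475 [0.6056 0.3844 0.2625] [ 1.7998e+02  4.0000e-02 -1.6373e+02] [ 0.16  0.63 -0.62]
```

View pics/v9.png

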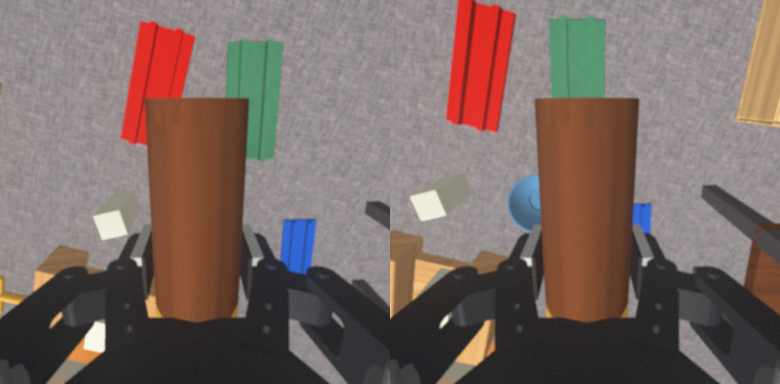

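The cap is held level. The green rest is partly hidden behind it in both views, at (255,100) on the left and (578,55) on the right. I'll take one more view from the side.

```bash
python3 -m inch '[{"fingers":0.03,"travel":[0,-0.06,0],"delta_rot":[0,0,0]},{"fingers":0.03,"travel":[0,-0.12,0],"delta_rot":[0,0,0]},{"fingers":0.03,"travel":[0,-0.16,0],"delta_rot":[0,0,0]},{"fingers":0.03,"travel":[0,-0.16,0],"delta_rot":[0,0,0]},{"fingers":0.03,"travel":[0,-0.16,0],"delta_rot":[0,0,0]}]'>/dev/null; python3 shot.py w12
python3 - <<'E'
from ax import *
P=lambda n:pickle.load(open(f'pics/{n}.pkl','rb'))
C={}
for n in('w10','w11','w12'):
    h=cv2.cvtColor(cv2.imread(f'pics/{n}.png'),cv2.COLOR_BGR2HSV);M=((h[...,0]>50)&(h[...,0]<95)&(h[...,1]>80)).astype('u1')
    c=max([c for c in cv2.findContours(M,0,2)[0]],key=cv2.contourArea)
    r=cv2.minAreaRect(c);print(n,cv2.contourArea(c),cv2.approxPolyDP(c,3,True).reshape(-1,2).tolist());C[n]=c
    b=plane(P(n),cv2.boxPoints(r),.012);e=max((b[1]-b[0],b[2]-b[1]),key=np.linalg.norm)
    print(b.mean(0).round(4),np.degrees(np.arctan2(e[1],e[0])).round(1),[np.linalg.norm(b[i+1]-b[i]).round(4) for i in(0,1)])
E
python3 -c "
import cv2;cv2.imwrite('pics/v10.png',cv2.resize(cv2.imread('pics/w12.png')[0:200,250:512],None,fx=3,fy=3,interpolation=cv2.INTER_CUBIC))"
```

```text
23.15 [0.6055 0.226  0.262 ] [ 1.7996e+02  2.0000e-02 -1.6364e+02] [ 0.3  -0.17 -0.77]
w10 4421.0 [[289, 43], [287, 96], [309, 98], [307, 157], [332, 157], [341, 43]]
[0.5142 0.3444 0.012 ] -164.3 [np.float64(0.1499), np.float64(0.0663)]
w11 3995.0 [[220, 20], [223, 96], [272, 96], [274, 20], [261, 16], [256, 20], [237, 20], [234, 16]]
[0.4865 0.3367 0.012 ] 17.3 [np.float64(0.0655), np.float64(0.0927)]
w12 5535.5 [[339, 60], [331, 170], [371, 173], [378, 166], [392, 60]]
[0.5159 0.3444 0.012 ] -163.9 [np.float64(0.1525), np.float64(0.068)]
```

View pics/v10.png

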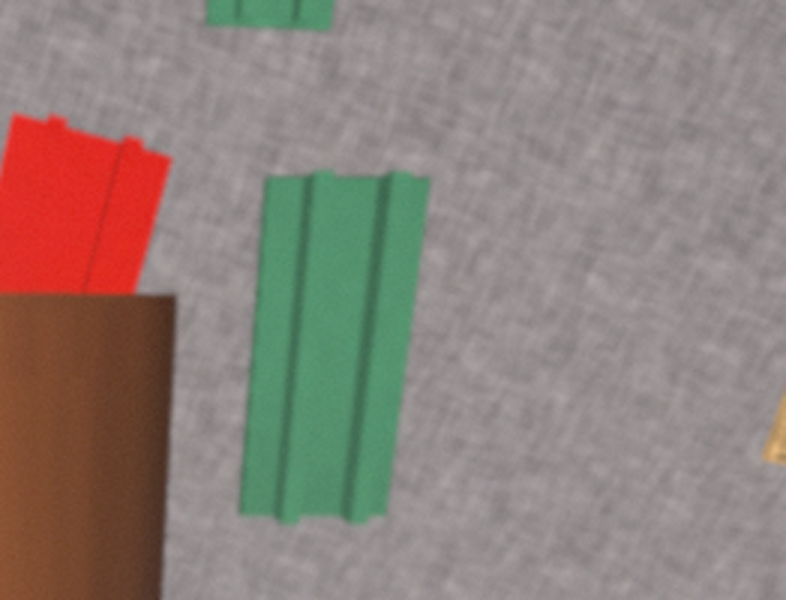

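```bash
python3 - <<'E'
from ax import *
P=[pickle.load(open(f'pics/{n}.pkl','rb')) for n in('w10','w11','w12')]
print('FL',tri(P,[(288.7,42.5),(219.5,19.7),(338.7,59.5)]))
print('FR',tri(P,[(342,42.5),(274.5,19.7),(393.3,59.5)]))
print('NR',tri([P[0],P[2]],[(333,157.5),(379.3,171.5)]))
for z in(.006,.01):
    b=plane(P[2],[(338.7,59.5),(393.3,59.5),(379.3,171.5),(330,171.5)],z);print(b.mean(0).round(4),[np.linalg.norm(b[i+1]-b[i]).round(4) for i in(0,1,2)],[np.degrees(np.arctan2(*(b[i]-b[j])[1::-1])).round(1) for i,j in((2,1),(3,0))])
# rail outer-top centreline check at far/near ends z=.022
b=plane(P[2],[((320+400)/6+250,172/3),((288+357)/6+250,521/3)],.022);print(b.round(4))
E
python3 to.py .53 .348 .12 196.2
```

```text
FL (array([0.45365144, 0.29180614, 0.00378382]), [0.6607333690861151, 0.411656392361473, 0.749920217992796])
FR (array([0.43532988, 0.35699575, 0.00858978]), [0.6872641872858104, 0.3139697464812185, 0.4104161923840912])
NR (array([0.57494595, 0.39400961, 0.02013876]), [0.349642911881382, 0.3496429118812881])
[0.5158 0.3459 0.006 ] [np.float64(0.0705), np.float64(0.1487), np.float64(0.0714)] [np.float64(16.8), np.float64(16.4)]
[0.516  0.3444 0.01  ] [np.float64(0.0698), np.float64(0.1471), np.float64(0.0706)] [np.float64(16.8), np.float64(16.4)]
[[0.4448 0.3233 0.022 ]
 [0.5865 0.3652 0.022 ]]
travel [-0.0755  0.122  -0.142 ] rot [-0.0008  0.0002 -0.0027] clock 23.15 force [ 0.3 -0.2 -0.8]
```

```bash
python3 -m inch '[{"fingers":0.03,"travel":[-0.02,0.04,0],"delta_rot":[0,0,0]},{"fingers":0.03,"travel":[-0.05,0.08,-0.03],"delta_rot":[0,0,0.002]},{"fingers":0.03,"travel":[-0.076,0.1225,-0.07],"delta_rot":[0,0,0.002]},{"fingers":0.03,"travel":[-0.076,0.1225,-0.12],"delta_rot":[0,0,0.002]},{"fingers":0.03,"travel":[-0.076,0.1225,-0.16],"delta_rot":[0,0,0.002]},{"fingers":0.03,"travel":[-0.076,0.1225,-0.19],"delta_rot":[0,0,0.002]},{"fingers":0.03,"travel":[-0.076,0.1225,-0.207],"delta_rot":[0,0,0.002]},{"fingers":0.03,"travel":[-0.076,0.1225,-0.207],"delta_rot":[0,0,0.002]}]'; python3 to.py .5294 .3485 .0435 196.5
```

```text
clock: 24.15
eef_pos: [0.5287, 0.3485, 0.0536]
tcp_rot: [-180.0, -0.1, -163.5]
force: [-0.0, 0.4, -1.0]
opening: 0.531
gripper_force: 51.7
travel [ 0.0007  0.     -0.0101] rot [ 0.0009 -0.002  -0.0005] clock 24.15 force [-0.   0.4 -1. ]
```

```bash
python3 -m inch '[{"fingers":0.03,"travel":[0,0,-0.004],"delta_rot":[0,0,0]},{"fingers":0.03,"travel":[0,0,-0.008],"delta_rot":[0,0,0]},{"fingers":0.03,"travel":[0,0,-0.01],"delta_rot":[0,0,0]},{"fingers":0.03,"travel":[0,0,-0.011],"delta_rot":[0,0,0]},{"fingers":0.03,"travel":[0,0,-0.011],"delta_rot":[0,0,0]}]'
```

```text
clock: 24.78
eef_pos: [0.5297, 0.3484, 0.0443]
tcp_rot: [180.0, 0.0, -163.5]
force: [0.0, 1.0, 1.2]
opening: 0.527
gripper_force: 51.9
```

```bash
python3 -m inch '[{"fingers":0.03,"travel":[0,0,-0.0005],"delta_rot":[0,0,0]},{"fingers":0.06,"travel":[0,0,-0.0005],"delta_rot":[0,0,0]},{"fingers":0.075,"travel":[0,0,-0.0005],"delta_rot":[0,0,0]},{"fingers":0.075,"travel":[0,0,0],"delta_rot":[0,0,0]},{"fingers":0.075,"travel":[0,0,0.03],"delta_rot":[0,0,0]},{"fingers":0.075,"travel":[0,0,0.08],"delta_rot":[0,0,0]},{"fingers":0.075,"travel":[0.02,0,0.13],"delta_rot":[0,0,0]},{"fingers":0.075,"travel":[0.06,-0.02,0.18],"delta_rot":[0,0,0]}]'
python3 -m inch '[{"fingers":0.075,"travel":[0.03,0,0.02],"delta_rot":[0,0,0]},{"fingers":0.075,"travel":[0.03,0,0.02],"delta_rot":[0,0,0]},{"fingers":0.075,"travel":[0.03,0,0.02],"delta_rot":[0,0,0]}]'>/dev/null
python3 shot.py w13; python3 - <<'E'
from h import *
s=get_image('scene');im=cv2.imread('pics/w13.png')
cv2.imwrite('pics/v11.png',np.hstack([im[:300,100:500],cv2.resize(s[150:290,120:330,::-1],(400,300))]))
E
```

```text
clock: 25.78
eef_pos: [0.5864, 0.3305, 0.2226]
tcp_rot: [180.0, 0.1, -163.4]
force: [1.0, 0.8, -0.4]
opening: 0.881
gripper_force: 0.0
26.2 [0.6157 0.3295 0.239 ] [-1.800e+02 -1.400e-01 -1.635e+02] [ 0.51  0.02 -0.64]
```

View pics/v11.png

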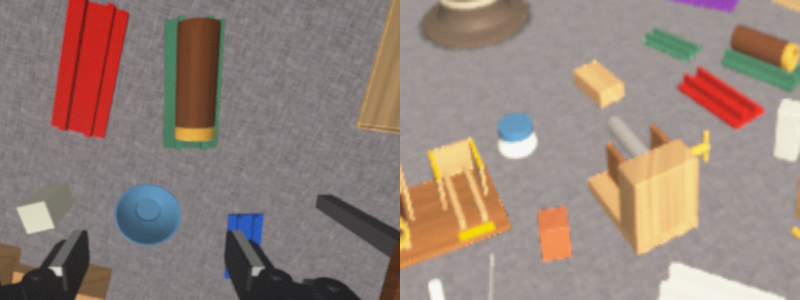

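The cap lies lengthwise and centred in the larger green rest at (197,80). The yellow lane is empty, and the things in view stand where they were. Handing in.

```bash
python3 -c "
from station import bot;print(bot.close_job())"
```

```text
the job is handed in; nothing more can be done
None
```

The cap from the yellow-marked lane went fully home on the gauge pin, rested there by itself, and now lies lengthwise in the larger green rest; the job was handed in at about 26 s on the robot's clock.

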